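Fit the core into a plaster mould and lock it down

TASK

Get the mould ready for pouring: stand the metal core that is lying on the bench upright on its nose and let go of it, then take it by its red cross handle and slide it nose first down the close-fitting bore in the mould's cap plate, the handle pointing square across the line between the two blue keepers, until its flange lies flat on the plate. Then turn the handle clockwise (seen from above) until the flange has run under both keepers and comes up against their stops, so that the core cannot float up in the wet plaster, and let go. Leave the other things on the bench where they are.

Things in the scene. Friction and masses are not known exactly. Their poses are not given: they have to be found in the camera images.
- core: Loose casting core, 0.33 kg, 125 mm long. Origin: centre of its flat nose face; x along the axis from nose to handle, y along the cross handle. It starts lying level on a flat, origin 25 mm above the bench, nose about to the robot's left; it stands safely on its nose. Centre of mass 60 mm from the nose. A half turn about x changes nothing.
- core_barrel (a point): On the axis, 40 mm from the nose: where the lying core can be gripped across its bright aluminium barrel, 50 mm diameter, 75 mm long, nose edge chamfered 3 mm. Set down on its nose within about 8 degrees of upright and let go, the core rocks upright by itself.
- core_flange (a point): On the axis, 79 mm from the nose: middle of the 8 mm thick steel flange, a 74 mm disc cut to two flats 50 mm apart (core z = -25 and +25), so that its two ears point along core +y and -y. Its underside is 75 mm from the nose.
- core_handle (a point): Middle of the red cross handle, 112 mm from the nose: 80 mm long in core y, 12 mm thick in core z, 26 mm high (99 to 125 mm from the nose), on a 24 mm round neck. Gripped across its 12 mm, from above, once the core is upright.
- mould: Fixed mould: white plaster block, 146 x 146 mm, two steel bands, on a 160 x 160 mm board, with an aluminium cap plate 134 x 134 mm, top 102 mm above the bench. Origin: centre of the underside, z up. The plate has the bore in its middle, an 18 mm pour hole 50 mm off at +y and a 9 mm vent at -y. Two blue keepers stand on it at +x and -x.
- mould_bore (a point): Centre of the bore's mouth, level with the cap plate's top. Bore: vertical, 51.5 mm diameter, square-edged, 15 mm long, then a wider cavity. The core is seated when its nose is 75 mm below this point. It goes down freely with its handle along the mould's y axis, within about 15 degrees.
- keeper (a point): Under the lip of the keeper at mould +x (twin at -x), 35 mm from the bore's axis. Lip: reaches in to 30 mm from the axis, 12 mm wide, 10.5 to 16.5 mm above the plate (screw head to 20.5). Below it a stop: turned clockwise from mould y, the ears run under the lips and stop after about 57 degrees, the handle then 33 degrees anticlockwise of mould x. Turning is light until the stop.
- bowl: Bystander: dark green rubber mixing bowl, 126 mm wide, 71 mm high; origin centre of its underside.
- mallet: Bystander: turned wooden mallet lying, 215 x 68 x 68 mm; origin centre of its underside.
- sanding_block: Bystander: cork sanding block, 66 x 110 x 31 mm; origin centre of its underside.
- wedge: Bystander: hardwood wedge, 29 x 90 x 22 mm; origin centre of its underside.
- tape: Bystander: roll of masking tape lying flat, 104 mm wide, 25 mm high; origin centre of its underside.
- tile: Bystander: cast plaster test tile, 39 x 48 x 17 mm; origin centre of its underside.

How it is judged:
On the way, in this order (a step that is already met when the one before it is completed fails the run):
1. the core stands upright on its nose on the bench, let go (angle between core's own x axis and vertical below 0.08 rad and height (world z) of core below 0.006 m and contact force between the fingers and core below 0.2 N and linear speed of core below 0.03 m/s), for 0.2 s.
2. the core is fully down in the bore, its flange flat on the cap plate (z of core in the frame of mould_bore below -0.0725 m and horizontal distance between core and mould_bore below 0.004 m), for 0.2 s.
At the end, for the whole second after the job is handed in: The core is at rest upright in the bore, within 4 mm of the bore's axis and 3 degrees of vertical, flange within 2.5 mm of the cap plate, its ears turned clockwise under the keepers to within about 9 degrees of the stops (handle less than 42 degrees from the mould's x axis) (all of step 2 and angle between core's own x axis and vertical below 0.05 rad and angle between the y axis of core and the x axis of mould, either way round below 0.74 rad and linear speed of core below 0.02 m/s); the robot touches nothing.
It fails at once if a bystander is pushed more than 3 cm from its place (distance of any of bowl, mallet, sanding_block, wedge, tape, tile from where it was at the start of the episode above 0.03 m).
It also fails if it takes over 69 s, if anything falls off the work surface, if the arm or the gripper's body presses on something with over 40 N, if the wrist force passes 120 N, or if a joint passes its speed limit or range.

ROBOT

A 6-joint arm with a two-finger parallel gripper is mounted at the origin on a cart in front of the work surface, level with it; the furniture and walls round the work are solid. World frame = base frame: x ahead of the robot, y to its left, z up, the work surface at z = 0. Lengths are in m, angles in rad, forces in N, time in s.
With the tool pointing down it reaches from about 0.3 to 0.875 m from the base axis. Payload 6.4 kg.
Tool frame: the origin (TCP) lies on the centre line of the jaws, within the pads' length; the fingertips stand 17 mm ahead of it and the grasp point (between the pads) lies 2 mm behind it; y points along the fingers, x is the direction in which the jaws open and shut, and the axes are right-handed (so a half turn about y gives the same grasp; the last joint's range is limited). The gripper opens to 88 mm and grips with 3 to 60 N. Pads are 18 mm wide; open, the fingers measure 123 mm over their backs; the gripper's body (75 mm by 187 mm) begins 45 mm behind the grasp point.
Start: joints at [-1.411, 0.181, 1.607, -0, 1.354, -0.206], TCP at [0.206, -0.537, 0.256] pointing down, gripper open.
Joint ranges: [-2.99, 2.99], [-0.89, 2.07], [0.3, 2.58], [-1.14, 4.28], [0, 2.63], [-3.12, 3.12]. Speed limits (rad/s): [2.57, 2.57, 3.01, 3.14, 3.14, 3.14].

INTERFACE

Orientations are given as a rotation vector (axis times angle).
In Python, from rig import observe, snapshot, hand_in gives the robot as it stands.
- The arm moves only by the tool step_arm, never from a script. Its argument "increments" is a list that holds one entry, the list of rows, each a list of 5 numbers: the shift along the tool's x, y, z in cm, then the turn about the tool's y in rad, then the opening, from 0 (shut) to 1 (fully open). In form: [[[dx, dy, dz, spin, gripper], ...]]. A call has 1 to 20 rows; each row shifts and turns the commanded pose from where the row before left it, along the tool's axes as they then stand; what a row does not reach is not made up. A row lasts 1/8 s, in which the tool goes at most 62.5 mm and 10.7 degrees, less where a joint would pass 70% of its speed; a pose out of reach is approached as far as the arm can. A call with a gripper value outside its range is refused whole. The fingers move at their own pace and stop on an object; "force" is the grip in N (left out, the last holds). Time passes only in rows, so rows that do not move let the fingers close. It gives the time, the measured TCP pose, the force and the opening at its end, in the units of the state.
- observe(): the state, without advancing time (a new reading comes with each control period).
- snapshot(name): name is "scene" or "top" or "wrist"; returns a dict with "frame" (400x640x3 uint8, blue, green, red), "fx", "fy", "cx", "cy" (pixels), "k1" (the pictures are not rectified: a ray, as slopes to the right and down, at radius r is drawn at 1 + k1 r^2 times it, then the intrinsics apply), "R" (3x3) and "t" (3): a world point X has camera coordinates R X + t; the wrist camera has in their place "hand_eye" (4x4, takes a point from camera to tool coordinates, whose origin is the TCP and whose axes are the tool frame's). Camera axes: x right, y down, z forward; pixel columns grow to the right and rows downward; lengths in m; the calibration is good to about 2 mm. A picture is of the moment at which its call begins: read the wrist's pose just before it. There is no depth.
- hand_in(): hands the job in, once; it reports no verdict.
The state is a dict: "clock": time; "joint_positions": joint angles; "joint_vel": joint speeds; "effort": joint torques, N m; "ee_pos": TCP position; "ee_rot": TCP orientation; "wrist_force": force on the tool from outside, world axes, zero at the start; "wrist_torque": the same for the moment, N m; "width": opening from 0.0 (shut) to 1.0 (fully open).
Only numpy, scipy, OpenCV 4.12 (cv2) and the standard library are available. Lean on these libraries where they do the work, as an engineer would, in place of code of your own. Each camera call takes 0.05 s, during which the arm holds its last target.

## Working session

There is one attempt and no reset: what is moved stays moved. The work goes in short steps, Python scripts to look and compute and a tool call to move; the robot and the scene stay as the last step left them, time stands still between calls to the robot, and variables do not carry over. Pictures are saved under pics/ and viewed, and the job is handed in when it is done.

Besides the shell and the picture viewer there is one more tool, called after "Request:" as a command line: name --argument value ..., lists and objects as JSON in quotes. step_arm: Moves the arm, as the interface text tells. Its arguments: {"type":"object","properties":{"increments":{"type":"array"},"force":{"type":"number"}},"required":["increments"]}

```bash
ls; mkdir -p pics; python3 - <<'E'
from rig import observe,snapshot
import cv2,numpy as np
s=observe();print(s)
for n in("scene","top","wrist"):
    d=snapshot(n);cv2.imwrite(f"pics/{n}0.png",d["frame"]);print(n,{k:(np.round(v,4).tolist()) for k,v in d.items() if k!="frame"})
E
```

```text
pics
{'clock': 0.0, 'joint_positions': array([-1.41130261e+00,  1.81510343e-01,  1.60800946e+00,  1.45817268e-05,
        1.35380095e+00, -2.06311877e-01]), 'joint_vel': array([-7.95995152e-05,  1.54167627e-03,  7.43432440e-04,  9.14495813e-04,
       -5.54643086e-04, -3.94125944e-04]), 'effort': array([-6.07551556e-04, -4.33868945e+01, -3.41848218e+01,  7.01958197e-02,
        3.85049649e-02, -8.66212054e-05]), 'ee_pos': array([ 0.20560987, -0.53643691,  0.25482668]), 'ee_rot': array([-1.35904807,  0.9364566 , -0.93450424]), 'wrist_force': array([-0.35950017,  0.1737148 ,  0.74057216]), 'wrist_torque': array([-0.03733103,  0.01490438,  0.01202983]), 'width': 1.0005132876601845}
scene {'fx': 383.8451, 'fy': 383.8451, 'cx': 321.0288, 'cy': 199.0551, 'k1': -0.0904, 'R': [[-0.8837, -0.468, 0.0029], [-0.3426, 0.6426, -0.6853], [0.3189, -0.6066, -0.7282]], 't': [0.5761, 0.0501, 1.0982]}
top {'fx': 414.8798, 'fy': 414.8798, 'cx': 314.3915, 'cy': 200.6727, 'k1': -0.1035, 'R': [[-0.0241, -0.9997, -0.0061], [-0.9975, 0.0245, -0.066], [0.0662, 0.0045, -0.9978]], 't': [0.3117, 0.4953, 0.9582]}
wrist {'fx': 329.7051, 'fy': 329.7051, 'cx': 322.0519, 'cy': 198.138, 'k1': -0.0371, 'hand_eye': [[1.0, 0.0005, -0.0007, -0.001], [0.0008, -0.2664, 0.9639, -0.1286], [0.0003, -0.9639, -0.2664, 0.0672], [0.0, 0.0, 0.0, 1.0]]}
```

View pics/scene0.png

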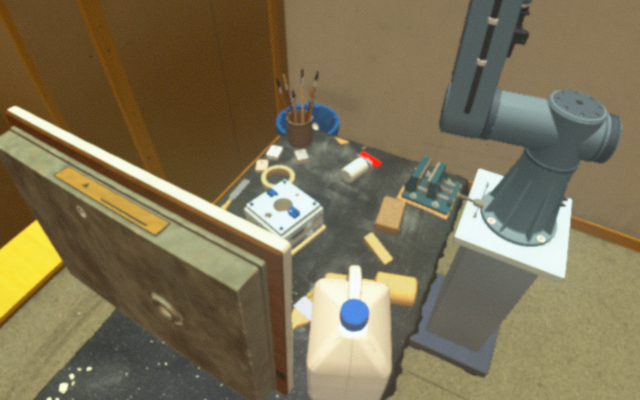

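View pics/top0.png

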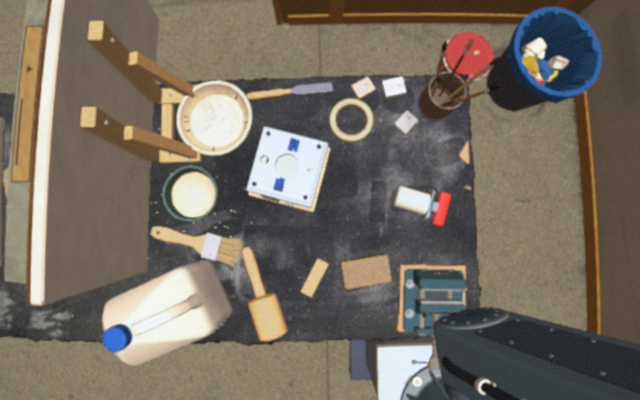

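View pics/wrist0.png

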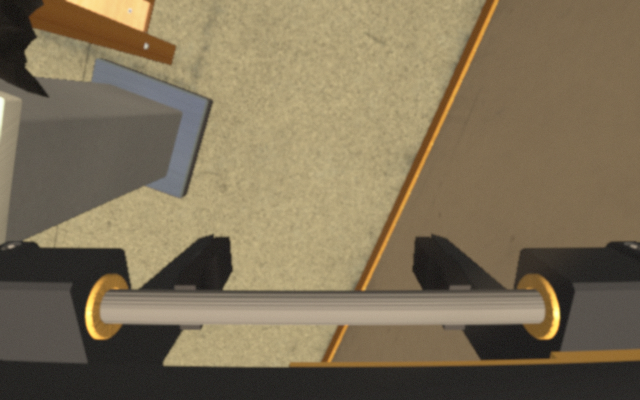

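```bash
cat > h.py <<'E'
import numpy as np,cv2
from scipy.spatial.transform import Rotation as Ro
def ray(d,u,v,s=None):
    K=np.array([[d["fx"],0,d["cx"]],[0,d["fy"],d["cy"]],[0,0,1]],float)
    p=cv2.undistortPoints(np.array([[[u,v]]],float),K,np.array([d["k1"],0,0,0],float))[0,0]
    r=np.array([p[0],p[1],1.])
    if "R" in d:
        R=np.array(d["R"]);return -R.T@np.array(d["t"]),R.T@r
    H=np.array(d["hand_eye"]);T=Ro.from_rotvec(s["ee_rot"]).as_matrix()
    return T@H[:3,3]+s["ee_pos"],T@(H[:3,:3]@r)
def plane(d,u,v,z,s=None):
    o,r=ray(d,u,v,s);return o+r*(z-o[2])/r[2]
def tri(*rs):
    A=0;b=0
    for o,r in rs:
        r=r/np.linalg.norm(r);P=np.eye(3)-np.outer(r,r);A=A+P;b=b+P@o
    X=np.linalg.solve(A,b);return X,[np.linalg.norm(np.cross(X-o,r/np.linalg.norm(r))) for o,r in rs]
E
python3 - <<'E'
from h import *
from rig import *
s=observe();print(Ro.from_rotvec(s["ee_rot"]).as_matrix().round(3))
d=snapshot("top");c=snapshot("scene")
def red(f):
    h=cv2.cvtColor(f,cv2.COLOR_BGR2HSV);m=((h[...,0]<6)|(h[...,0]>174))&(h[...,1]>170)&(h[...,2]>120)
    n,l,st,ce=cv2.connectedComponentsWithStats(m.astype(np.uint8));return [(st[i],ce[i]) for i in range(1,n) if st[i,4]>30],l
r,_=red(d["frame"]);print(r);r2,_=red(c["frame"]);print(r2)
def blue(f):
    h=cv2.cvtColor(f,cv2.COLOR_BGR2HSV);m=(abs(h[...,0].astype(int)-112)<12)&(h[...,1]>150)&(h[...,2]>70)
    n,l,st,ce=cv2.connectedComponentsWithStats(m.astype(np.uint8));return [(st[i],ce[i]) for i in range(1,n) if st[i,4]>15]
print(blue(d["frame"]));print(blue(c["frame"]))
for u,v in [(397,197),(441,208),(432,204)]: print(plane(d,u,v,.025))
for u,v in [(287,165)]: print(plane(d,u,v,.102))
f=np.vstack([cv2.resize(d["frame"][160:250,370:480],None,fx=5,fy=5)[:, :550]]);cv2.imwrite("pics/c1.png",f)
cv2.imwrite("pics/c2.png",cv2.resize(d["frame"][110:220,230:340],None,fx=5,fy=5))
E
```

```text
[[ 0.358 -0.     0.934]
 [-0.934  0.001  0.358]
 [-0.001 -1.     0.   ]]
[(array([432, 192,  19,  35, 326], dtype=int32), array([441.70245399, 209.18711656]))]
[(array([360, 151,  22,  16, 115], dtype=int32), array([371.54782609, 158.75652174]))]
[(array([ 513,    7,   88,   91, 2845], dtype=int32), array([560.99894552,  48.76449912])), (array([539,  59,  13,  20, 131], dtype=int32), array([544.32061069,  68.49618321])), (array([289, 140,   9,  10,  58], dtype=int32), array([293.17241379, 145.01724138])), (array([275, 179,   9,  11,  57], dtype=int32), array([278.57894737, 183.42105263])), (array([102, 326,  29,  25, 513], dtype=int32), array([115.84795322, 337.91423002]))]
[(array([314, 105,  24,  28, 106], dtype=int32), array([330.03773585, 118.30188679])), (array([277, 111,   8,  22,  88], dtype=int32), array([280.28409091, 122.13636364])), (array([342, 301,  25,  23, 455], dtype=int32), array([354.05274725, 311.84615385]))]
[0.50612028 0.10595107 0.025     ]
[0.47771372 0.00260738 0.025     ]
[0.48765436 0.02368864 0.025     ]
[0.57588494 0.35650705 0.102     ]
```

View pics/c1.png

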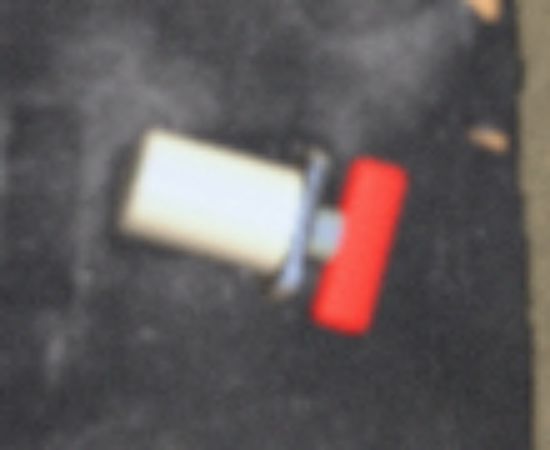

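View pics/c2.png

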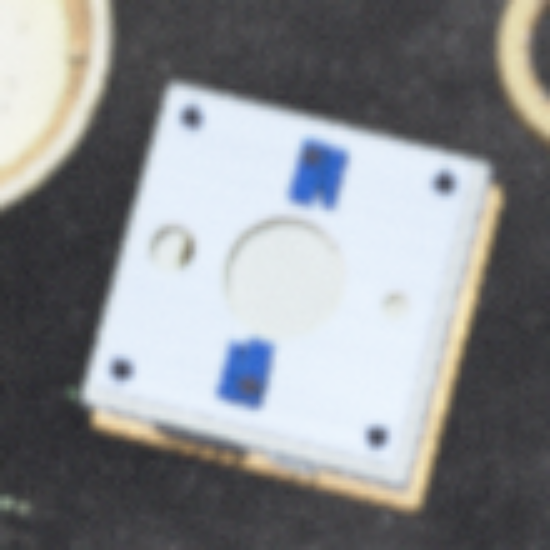

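Request:
step_arm --increments '[[[-2.74,0.15,2.95,0,1],[-2.74,0.15,2.95,0,1],[-2.74,0.15,2.95,0,1],[-2.74,0.15,2.95,0,1],[-2.74,0.15,2.95,0,1],[-2.74,0.15,2.95,0,1],[-2.74,0.15,2.95,0,1],[-2.74,0.15,2.95,0,1],[-2.74,0.15,2.95,0,1],[-2.74,0.15,2.95,0,1],[-2.74,0.15,2.95,0,1],[-2.74,0.15,2.95,0,1],[-2.74,0.15,2.95,0,1],[-2.74,0.15,2.95,0,1],[-2.74,0.15,2.95,0,1],[-2.74,0.15,2.95,0,1]]]' --force 8

```text
clock: 2.25
ee_pos: [0.4901, 0.0426, 0.2317]
ee_rot: [-1.36, 0.935, -0.936]
wrist_force: [0.6, -0.1, 0.4]
width: 0.998
```

Request:
step_arm --increments '[[[0,0,0,-0.157,1],[0,0,0,-0.157,1],[0,0,0,-0.157,1],[0,0,0,-0.157,1],[0,0,0,-0.157,1],[0,0,0,-0.157,1],[0,0,0,0,1],[0,0,0,0,1]]]'

```text
clock: 3.25
ee_pos: [0.4896, 0.0413, 0.2317]
ee_rot: [-1.561, 0.209, -0.209]
wrist_force: [0.3, -0.2, -0.1]
width: 0.999
```

```bash
python3 - <<'E'
from h import *
from rig import *
s=observe();print(s["ee_pos"],Ro.from_rotvec(s["ee_rot"]).as_matrix().round(3),s["joint_positions"])
d=snapshot("wrist");cv2.imwrite("pics/w1.png",d["frame"]);np.savez("w1.npz",f=d["frame"],p=s["ee_pos"],r=s["ee_rot"])
E
```

```text
[0.48961386 0.04125543 0.23169491] [[ 0.965 -0.     0.263]
 [-0.263 -0.     0.965]
 [-0.    -1.    -0.   ]] [-1.58034283e-01  1.52687386e-02  1.83770527e+00 -1.61400453e-05
  1.28867138e+00  1.07958833e-01]
```

View pics/w1.png

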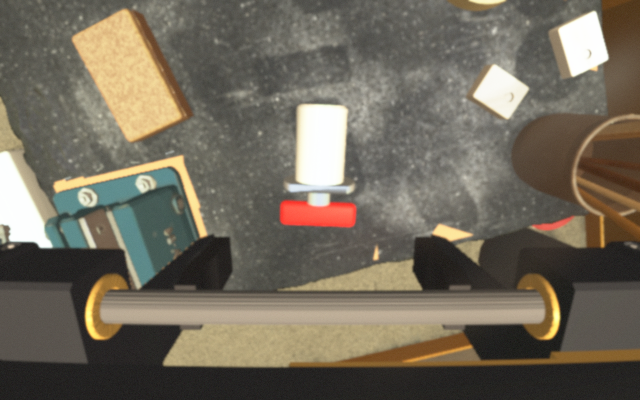

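```bash
cat >> h.py <<'E'
def redm(f,lo=0,amin=100):
    h=cv2.cvtColor(f,cv2.COLOR_BGR2HSV);m=(((h[...,0]<6)|(h[...,0]>174))&(h[...,1]>150)&(h[...,2]>100)).astype(np.uint8)
    n,l,st,ce=cv2.connectedComponentsWithStats(m);out=[]
    for i in range(1,n):
        if st[i,4]>amin: out.append((st[i],ce[i],cv2.minAreaRect(np.argwhere(l==i)[:,::-1].astype(np.float32))))
    return out
E
python3 - <<'E'
from h import *
from rig import *
s=observe();w=snapshot("wrist");t=snapshot("top")
rw=redm(w["frame"]);rt=redm(t["frame"])
for r in rw+rt: print(r)
a=rw[0] if rw[0][0][4]>500 else rw[1]
print(tri(ray(w,*a[1],s),ray(t,*rt[0][1])))
b=cv2.boxPoints(a[2]);P=np.array([plane(w,*p,.031,s) for p in b]);print(P,P.mean(0))
# barrel
g=cv2.cvtColor(w["frame"],cv2.COLOR_BGR2HSV);m=((g[...,2]>150)&(g[...,1]<60)).astype(np.uint8);m[:90]=0;m[182:]=0;m[:,:280]=0;m[:,365:]=0
q=np.argwhere(m)[:,::-1].astype(np.float32);R=cv2.minAreaRect(q);print(R,q.min(0),q.max(0))
for row in (110,130,150,170):
    c=np.where(m[row])[0];print(row,c.min(),c.max(),plane(w,c.mean(),row,.045,s))
E
```

```text
(array([ 280,  200,   76,   27, 1723], dtype=int32), array([317.24724318, 213.97098085]), ((317.4410705566406, 213.41421508789062), (75.60107421875, 24.770172119140625), 2.385944128036499))
(array([534, 217,  38,  13, 174], dtype=int32), array([552.2816092 , 224.60344828]), ((553.1671752929688, 224.58547973632812), (7.290981769561768, 38.066322326660156), 77.79953002929688))
(array([ 445,   32,   48,   43, 1359], dtype=int32), array([467.84473878,  53.84988962]), ((467.53662109375, 53.17073440551758), (41.85456848144531, 44.66569519042969), 51.34019088745117))
(array([432, 192,  17,  34, 280], dtype=int32), array([440.67142857, 207.575     ]), ((440.45770263671875, 208.48846435546875), (10.261577606201172, 34.205257415771484), 15.255120277404785))
(array([0.54307739, 0.21410552, 0.7476661 ]), [np.float64(0.014011317838734483), np.float64(0.014011317838734485)])
[[ 0.43078896  0.00443558  0.031     ]
 [ 0.43988424  0.03020126  0.031     ]
 [ 0.51473912  0.0063686   0.031     ]
 [ 0.50723119 -0.01996802  0.031     ]] [0.47316088 0.00525936 0.031     ]
((323.4999694824219, 135.49998474121094), (80.99998474121094, 90.99998474121094), -0.0) [283.  90.] [364. 181.]
110 297 364 [0.51083145 0.10417751 0.045     ]
130 296 358 [0.50075505 0.08800534 0.045     ]
150 295 345 [0.49381842 0.07042595 0.045     ]
170 295 344 [0.488247  0.0518784 0.045    ]
```

```bash
python3 - <<'E'
from h import *
from rig import *
s=observe();w=snapshot("wrist");t=snapshot("top")
a=redm(w["frame"])[0];b=[r for r in redm(t["frame"]) if r[1][1]>150][0]
print(b[1],tri(ray(w,*a[2][0],s),ray(t,*b[2][0])))
print(plane(t,*b[1],.031))
c,r=observe(),0
T=Ro.from_rotvec(s["ee_rot"]).as_matrix()
print(T.T@(np.array([.4732,.0053,.025])-s["ee_pos"]))
E
```

```text
[440.70921986 207.5106383 ] (array([0.47555206, 0.01268139, 0.05459666]), [np.float64(5.739348804910624e-05), np.float64(5.7393488049107486e-05)])
[0.47862857 0.00506628 0.031     ]
[-0.00645617  0.20668941 -0.03900965]
```

Request:
step_arm --increments '[[[-0.1,2,-0.8,0.042,1],[-0.1,2,-0.8,0,1],[-0.1,2,-0.8,0,1],[-0.1,2,-0.8,0,1],[-0.1,2,-0.7,0,1],[0,0,0,0,1],[0,0,0,0,1]]]'

```text
clock: 4.38
ee_pos: [0.474, 0.0054, 0.1324]
ee_rot: [-1.557, 0.239, -0.24]
wrist_force: [-0.3, 0.2, 0.6]
width: 1.003
```

```bash
cat > m.py <<'E'
from h import *
from rig import *
import sys
s=observe();w=snapshot("wrist");t=snapshot("top")
cv2.imwrite("pics/%s.png"%sys.argv[1],w["frame"])
a=max(redm(w["frame"]),key=lambda r:r[0][4]);b=[r for r in redm(t["frame"]) if r[1][1]>120]
print(a,s["ee_pos"],s["wrist_force"])
T=Ro.from_rotvec(s["ee_rot"]).as_matrix()
for z in (.025,.031):
  p=plane(w,*a[2][0],z,s);print(p,"tool",T.T@(p-s["ee_pos"]))
np.save(sys.argv[1]+".npy",np.array(ray(w,*a[2][0],s)))
E
python3 m.py w2; python3 - <<'E'
import sys;sys.path.insert(0,'.')
from h import *
from rig import snapshot
w=snapshot("wrist");z=np.load('w1.npz');s={"ee_pos":z["p"],"ee_rot":z["r"]}
print(tri(ray(w,317.44,213.41,s),tuple(np.load('w2.npy'))))
E
```

```text
(array([ 269,  188,  109,   35, 3517], dtype=int32), array([322.96275235, 205.81745806]), ((323.0, 205.0), (34.0, 108.0), 90.0)) [0.47403556 0.00544798 0.13242228] [-0.32874567  0.16754402  0.62660459]
[0.47268697 0.00383998 0.025     ] tool [-0.00089585  0.10742123 -0.00195625]
[0.47320658 0.00555047 0.031     ] tool [-0.00090926  0.1014215  -0.00016771]
(array([0.47387695, 0.00780075, 0.0388707 ]), [np.float64(1.2958892098230843e-05), np.float64(1.2958892098272732e-05)])
```

View pics/w2.png

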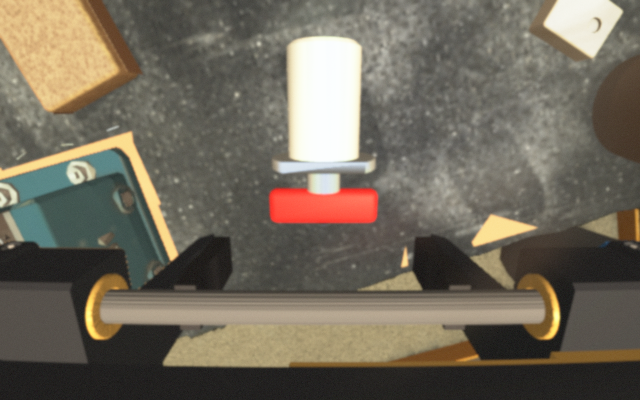

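Request:
step_arm --increments '[[[-0.1,2,-0.1,0,1],[0,2,-0.1,0,1],[0,2,0,0,1],[0,2,0,0,1],[0,1.5,0,0,1],[0,1.3,0,0,1],[0,0,0,0,1],[0,0,0,0,1]]]' --force 8

```text
clock: 5.52
ee_pos: [0.4724, 0.0037, 0.0241]
ee_rot: [-1.558, 0.239, -0.24]
wrist_force: [-0.5, 0.4, 0.3]
width: 0.998
```

```bash
python3 m.py w3
```

```text
(array([ 232,  244,  190,   48, 8141], dtype=int32), array([326.37304999, 269.13659256]), ((326.5, 267.5), (47.0, 189.0), 90.0)) [0.4723716  0.00374773 0.02414696] [-0.5058461   0.38225144  0.26004659]
[0.47347466 0.00596147 0.025     ] tool [ 0.00038808 -0.00085262  0.00244284]
[0.47431937 0.0089427  0.031     ] tool [ 0.00030304 -0.00685252  0.00554046]
```

View pics/w3.png

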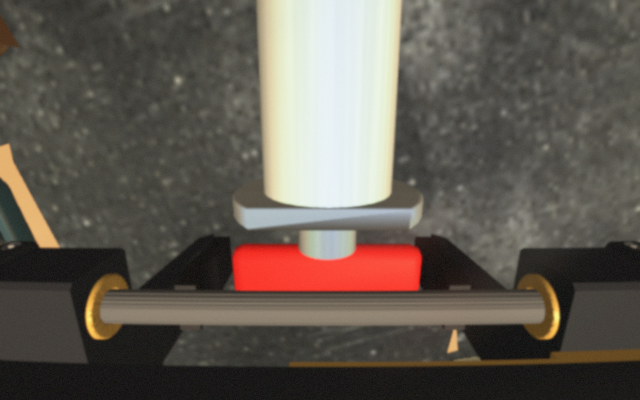

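Request:
step_arm --increments '[[[0,0,0,0,0.8],[0,0,0,0,0.8],[0,0,0,0,0.8],[0,0,0,0,0.8]]]' --force 8

```text
clock: 6.12
ee_pos: [0.4726, 0.0035, 0.0241]
ee_rot: [-1.558, 0.238, -0.241]
wrist_force: [2.3, -2.0, 2.6]
width: 0.909
```

Request:
step_arm --increments '[[[0,-0.95,0.3,0,0.8],[0,-0.95,0.35,0,0.8],[0,-0.95,0.4,0,0.8],[0,-0.9,0.5,0,0.8],[0,-0.85,0.6,0,0.8],[0,-0.8,0.65,0,0.8],[0,0,0,0,0.8],[0,0,0,0,0.8]]]'

```text
clock: 7.12
ee_pos: [0.4806, 0.0304, 0.0778]
ee_rot: [-1.558, 0.239, -0.24]
wrist_force: [0.3, -0.7, -1.4]
width: 0.909
```

```bash
python3 m.py w4; python3 - <<'E'
from h import *
from rig import *
d=snapshot("scene");cv2.imwrite("pics/s4.png",cv2.resize(d["frame"][100:230,280:480],None,fx=4,fy=4))
E
```

```text
(array([ 228,  238,  190,   54, 9718], dtype=int32), array([322.49145915, 265.5058654 ]), ((322.5, 264.5), (53.0, 189.0), 90.0)) [0.48060203 0.03044787 0.07779872] [ 0.33809593 -0.69779052 -1.40755003]
[0.4724368  0.00864126 0.025     ] tool [-0.00128073  0.05279818 -0.02325114]
[0.4733382  0.01153566 0.031     ] tool [-0.00128544  0.04679813 -0.02021974]
```

View pics/w4.png

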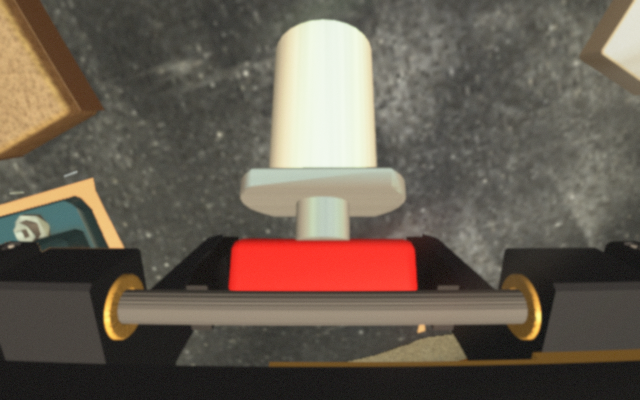

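View pics/s4.png

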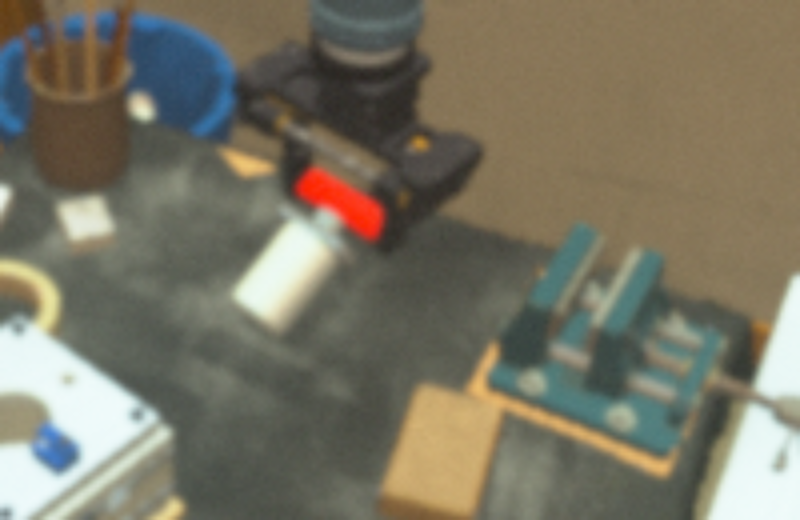

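Request:
step_arm --increments '[[[0,-0.75,0.7,0,0.8],[0,-0.7,0.75,0,0.8],[0,-0.6,0.8,0,0.8],[0,-0.5,0.85,0,0.8],[0,-0.5,0.95,0,0.8],[0,-0.4,1.0,0,0.8],[0,-0.3,1.0,0,0.8],[0,-0.2,1.0,0,0.8],[0,-0.1,1.0,0,0.8],[0,0,0,0,0.8],[0,0,0,0,0.8]]]'

```text
clock: 8.65
ee_pos: [0.5043, 0.1072, 0.118]
ee_rot: [-1.558, 0.24, -0.239]
wrist_force: [0.3, 0.6, -3.2]
width: 0.908
```

```bash
python3 m.py w5; python3 - <<'E'
from h import *
from rig import *
d=snapshot("scene");cv2.imwrite("pics/s5.png",cv2.resize(d["frame"][100:230,280:480],None,fx=4,fy=4))
E
```

```text
(array([ 224,  237,  197,   50, 8394], dtype=int32), array([322.10721944, 261.84477007]), ((321.8910217285156, 262.1053466796875), (48.255672454833984, 196.100341796875), 89.25594329833984)) [0.50429262 0.10724034 0.11797261] [ 0.2790096   0.57635993 -3.22079426]
[0.49013538 0.06804247 0.025     ] tool [-0.00169916  0.09298715 -0.041609  ]
[0.49103977 0.07088317 0.031     ] tool [-0.00169168  0.08698616 -0.03862981]
```

View pics/w5.png

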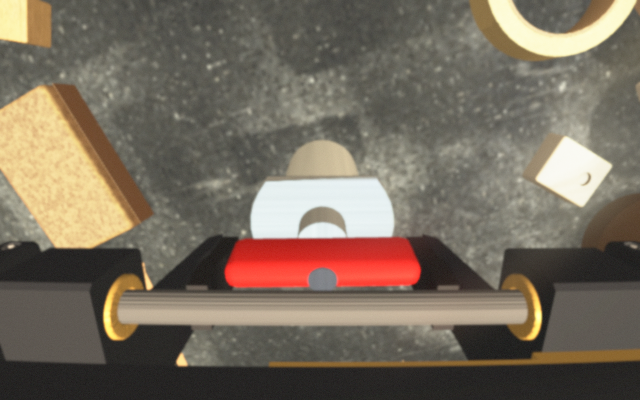

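View pics/s5.png

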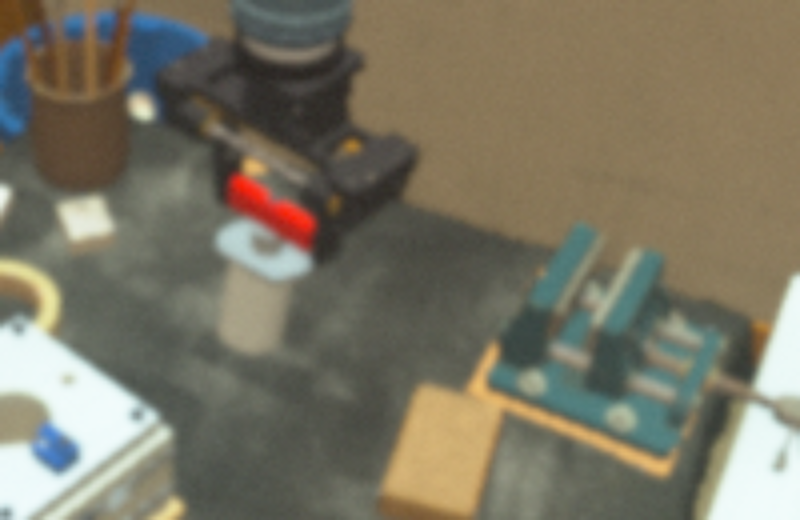

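Request:
step_arm --increments '[[[0,0.2,0.1,0,0.8],[0,0.2,0.2,0,0.8],[0,0.0,0.4,0,0.8],[0,0.05,0.5,0,0.8],[0,0.05,0.5,0,0.8],[0,0.05,0.5,0,0.8],[0,0,0,0,0.8],[0,0,0,0,0.8]]]'

```text
clock: 9.8
ee_pos: [0.5113, 0.1283, 0.1131]
ee_rot: [-1.557, 0.239, -0.24]
wrist_force: [-2.5, -0.8, 3.8]
width: 0.906
```

```bash
python3 m.py w6; python3 - <<'E'
from h import *
from rig import *
d=snapshot("scene");cv2.imwrite("pics/s6.png",cv2.resize(d["frame"][100:230,280:480],None,fx=4,fy=4))
E
```

```text
(array([ 224,  239,  198,   44, 7171], dtype=int32), array([322.05996374, 260.02858737]), ((322.4339904785156, 260.24151611328125), (41.925540924072266, 197.07369995117188), 89.4791488647461)) [0.5112789  0.12834936 0.11308239] [-2.5390744  -0.81787818  3.84302918]
[0.4987563  0.09278225 0.025     ] tool [-0.00130262  0.0880772  -0.03769684]
[0.4996325  0.09558543 0.031     ] tool [-0.00130595  0.08207757 -0.03475917]
```

View pics/w6.png

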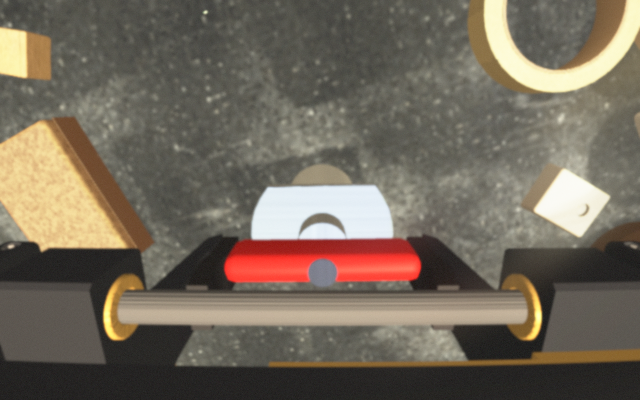

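View pics/s6.png

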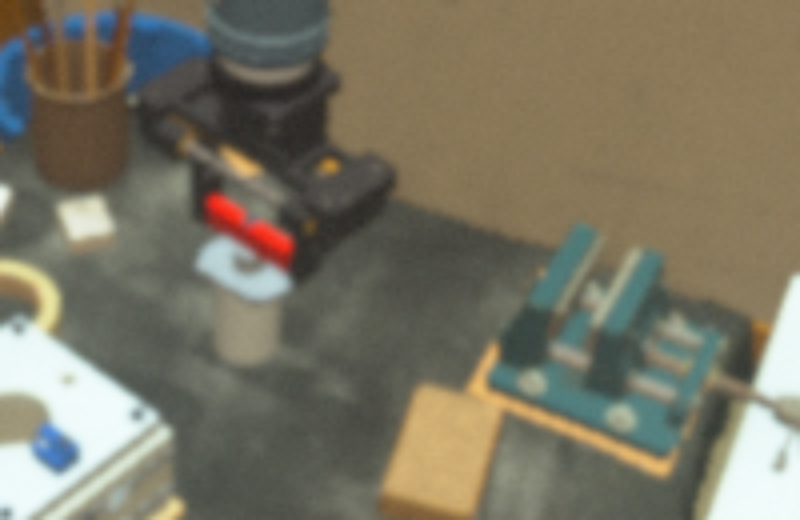

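Request:
step_arm --increments '[[[0,0,0,0,1],[0,0,0,0,1],[0,0,0,0,1],[0,0,0,0,1],[0,0,0,0,1],[0,0,0,0,1]]]'

```text
clock: 10.7
ee_pos: [0.5111, 0.1283, 0.1127]
ee_rot: [-1.558, 0.239, -0.239]
wrist_force: [-0.2, 0.3, 0.6]
width: 1.0
```

```bash
python3 m.py w7; python3 - <<'E'
from h import *
from rig import *
d=snapshot("scene");cv2.imwrite("pics/s7.png",cv2.resize(d["frame"][100:230,280:480],None,fx=4,fy=4))
E
```

```text
(array([ 223,  244,  197,   44, 7327], dtype=int32), array([320.84195442, 265.10509076]), ((321.0, 265.5), (43.0, 196.0), 90.0)) [0.51111776 0.12829996 0.11270648] [-0.2288162   0.30212239  0.60747092]
[0.49637119 0.08924152 0.025     ] tool [-0.0023362   0.08770649 -0.04168408]
[0.49731234 0.09214644 0.031     ] tool [-0.00231087  0.08170649 -0.03863062]
```

View pics/w7.png

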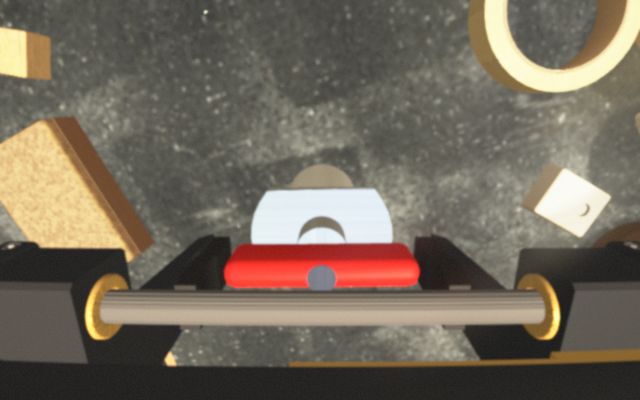

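View pics/s7.png

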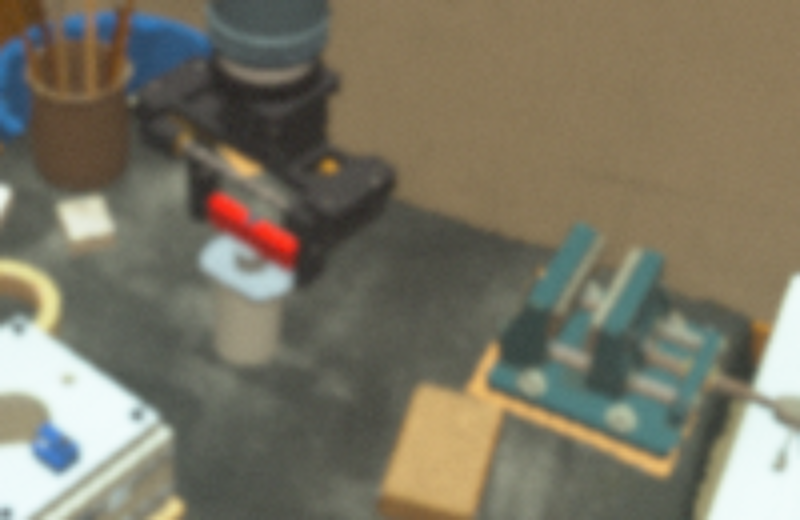

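Request:
step_arm --increments '[[[0,-1,0,0,1],[0,-1,0,0,1],[0,-2,0,0,1],[0,-2,0,0,1],[0,-2,0,0,1],[0,-2,0,0,1],[0,-2,0,0,1],[0,0,0,0,1],[0,0,0,0,1]]]'

```text
clock: 11.98
ee_pos: [0.5108, 0.1283, 0.2324]
ee_rot: [-1.558, 0.24, -0.239]
wrist_force: [-0.1, 0.5, -0.3]
width: 1.002
```

```bash
python3 m.py w8; python3 - <<'E'
from h import *
from rig import *
s=observe();w=snapshot("wrist")
a=max(redm(w["frame"]),key=lambda r:r[0][4])
for p in cv2.boxPoints(a[2]): print(p,plane(w,*p,.125,s))
print("c",plane(w,*a[2][0],.125,s),s["joint_positions"])
E
```

```text
(array([ 270,  185,  105,   20, 1629], dtype=int32), array([321.65745856, 193.53406998]), ((322.0, 194.5), (19.0, 104.0), 90.0)) [0.51079707 0.12828642 0.23236264] [-0.10306433  0.52348388 -0.33179356]
[0.50299449 0.10953418 0.025     ] tool [-0.0017378   0.20736568 -0.0202051 ]
[0.50347734 0.11104202 0.031     ] tool [-0.00173217  0.20136549 -0.01862257]
[270. 185.] [0.47647045 0.15307723 0.125     ]
[375. 185.] [0.54992815 0.13001362 0.125     ]
[375. 204.] [0.54616183 0.1159781  0.125     ]
[270. 204.] [0.47152846 0.13939927 0.125     ]
c [0.51105229 0.13466504 0.125     ] [ 2.04249672e-02  9.64580004e-02  1.75212795e+00 -4.95659799e-06
  1.29463089e+00  3.25479677e-01]
```

View pics/w8.png

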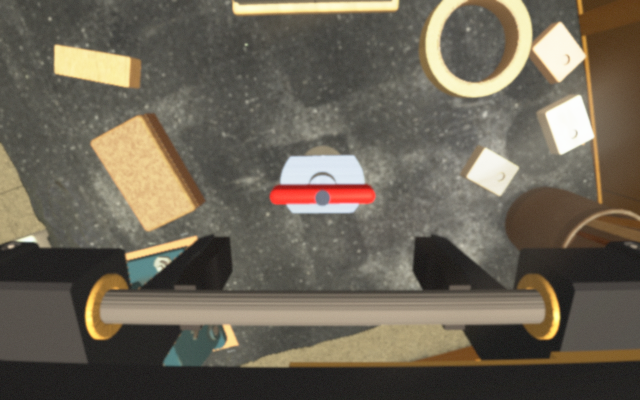

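```bash
python3 - <<'E'
from h import *
from rig import *
s=observe();w=snapshot("wrist");t=snapshot("top")
print("plug",plane(w,322.3,198,.125,s))
cv2.imwrite("pics/t8.png",cv2.resize(t["frame"][110:240,230:460],None,fx=3.4,fy=3.4))
b=[r for r in redm(t["frame"]) if r[1][1]>120];print(b)
for r in b: print(plane(t,*r[1],.125), tri(ray(t,*r[1]),ray(w,322,195,s)))
E
```

```text
plug [0.51011698 0.13217852 0.125     ]
[]
```

View pics/t8.png

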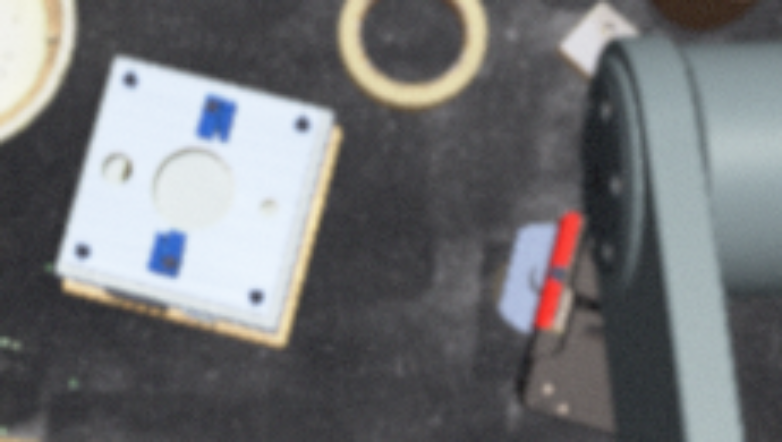

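Request:
step_arm --increments '[[[0,0,0,-0.157,1],[0,0,0,-0.157,1],[0,0,0,-0.157,1],[0,0,0,-0.157,1],[0,0,0,-0.157,1],[0,0,0,-0.157,1],[0,0,0,-0.157,1],[0,0,0,-0.157,1],[0,0,0,-0.157,1],[0,0,0,-0.157,1],[0,0,0,0,1],[0,0,0,0,1]]]'

```text
clock: 13.72
ee_pos: [0.511, 0.1283, 0.2325]
ee_rot: [-1.339, -0.978, 0.979]
wrist_force: [-0.3, 0.1, -0.6]
width: 1.002
```

```bash
python3 m.py w9; python3 - <<'E'
from h import *
from rig import *
s=observe();w=snapshot("wrist")
print(Ro.from_rotvec(s["ee_rot"]).as_matrix().round(3),s["joint_positions"])
E
```

```text
(array([319, 146,  16,  51, 680], dtype=int32), array([326.35735294, 171.28382353]), ((326.5, 171.0), (50.0, 15.0), 90.0)) [0.51102759 0.12830013 0.23248366] [-0.29378913  0.1365363  -0.63436499]
[0.50640211 0.13489375 0.025     ] tool [0.00490219 0.20748574 0.00632244]
[0.50530212 0.13515684 0.031     ] tool [0.00481782 0.20148623 0.0074529 ]
[[ 0.303 -0.    -0.953]
 [ 0.953  0.     0.303]
 [-0.    -1.     0.   ]] [ 2.04775819e-02  9.58380767e-02  1.75101508e+00  2.35683272e-05
  1.29489796e+00 -1.24262030e+00]
```

View pics/w9.png

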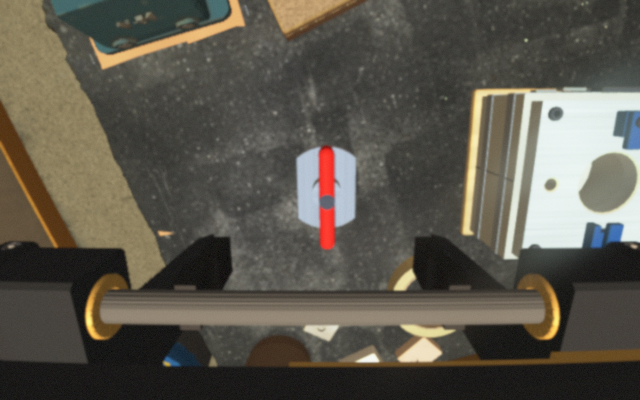

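```bash
python3 - <<'E'
from h import *
from rig import *
s=observe();w=snapshot("wrist")
s1={"ee_pos":np.array([.5108,.12829,.23236]),"ee_rot":np.array([-1.558,.24,-.239])}
T=Ro.from_rotvec(s["ee_rot"]).as_matrix()
f=w["frame"][185:215,310:345];cv2.imwrite("pics/p.png",cv2.resize(f,None,fx=12,fy=12,interpolation=0))
X=tri(ray(w,327.3,202,s),ray(w,322.3,198,s1));print(X)
p=plane(w,327.3,202,.125,s);print(p,T.T@(p-s["ee_pos"]),T.T@(X[0]-s["ee_pos"]))
# handle centerline direction
h=cv2.cvtColor(w["frame"],cv2.COLOR_BGR2HSV);m=((h[...,0]<6)|(h[...,0]>174))&(h[...,1]>150)&(h[...,2]>100)
for r in(150,180,225,245):
  c=np.where(m[r,300:360])[0]+300;print(r,c.min(),c.max(),plane(w,c.mean(),r,.125,s))
# bore
g=cv2.cvtColor(w["frame"],cv2.COLOR_BGR2GRAY)
E
```

```text
(array([0.51208187, 0.13211588, 0.12098039]), [np.float64(0.00046658858442647676), np.float64(0.00046658858442653097)])
[0.51072005 0.13281138 0.125     ] [0.00418661 0.10765119 0.0016852 ] [0.00393566 0.11167061 0.0001763 ]
150 321 331 [0.47351047 0.14346266 0.125     ]
180 319 334 [0.49454389 0.13725059 0.125     ]
225 321 333 [0.52802329 0.12716882 0.125     ]
245 320 333 [0.54359361 0.12189793 0.125     ]
```

View pics/p.png

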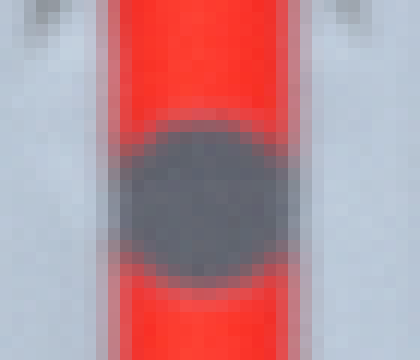

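Request:
step_arm --increments '[[[3,-0.3,0,0,1],[4,-0.3,0,0,1],[4,0,0,0,1],[4,0,0,0,1],[4,0,0,0,1],[4,0,0,0,1],[0,0,0,0,1],[0,0,0,0,1]]]'

```text
clock: 14.92
ee_pos: [0.58, 0.347, 0.2382]
ee_rot: [-1.339, -0.98, 0.982]
wrist_force: [-0.6, -0.2, 0.2]
width: 1.004
```

```bash
python3 - <<'E'
from h import *
from rig import *
s=observe();w=snapshot("wrist");cv2.imwrite("pics/m1.png",w["frame"]);np.savez("m1.npz",p=s["ee_pos"],r=s["ee_rot"]);print(s["ee_pos"],s["joint_positions"])
E
```

```text
[0.58000509 0.34704976 0.23822725] [ 3.64225409e-01  4.15783615e-01  1.34590249e+00 -4.47431966e-04
  1.38105992e+00 -9.00515696e-01]
```

View pics/m1.png

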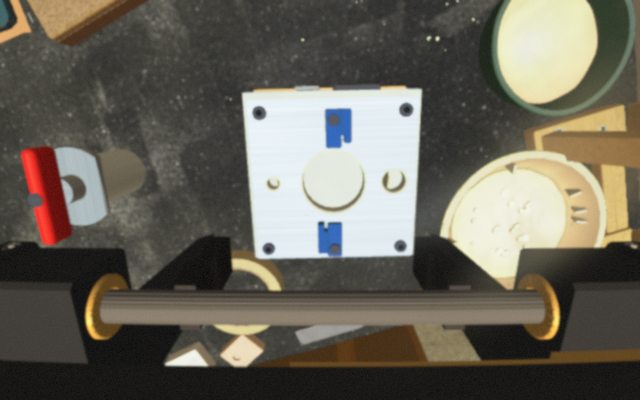

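```bash
cat > bore.py <<'E'
from h import *
from rig import *
import sys
def bore(w,cx,cy,name,s,R=42):
    x0,y0=int(cx-R),int(cy-R)
    g=cv2.cvtColor(w["frame"],cv2.COLOR_BGR2HSV);c=w["frame"][y0:y0+2*R,x0:x0+2*R]
    m=(g[y0:y0+2*R,x0:x0+2*R,1]>22).astype(np.uint8)
    cv2.imwrite("pics/%s.png"%name,np.hstack([cv2.resize(c,None,fx=4,fy=4),cv2.cvtColor(cv2.resize(m*255,None,fx=4,fy=4,interpolation=0),cv2.COLOR_GRAY2BGR)]))
s=observe();w=snapshot("wrist");bore(w,333,180,"b1",s)
g=cv2.cvtColor(w["frame"],cv2.COLOR_BGR2GRAY)
hc=cv2.HoughCircles(cv2.GaussianBlur(g,(3,3),1),cv2.HOUGH_GRADIENT,1,40,param1=80,param2=15,minRadius=25,maxRadius=36)
print(hc)
E
python3 bore.py
```

```text
[[[333.5 177.5  28.9]
  [239.5 301.5  32.1]
  [115.5 316.5  30.8]
  [521.5 306.5  35.4]
  [539.5  69.5  33.2]
  [ 68.5 174.5  27.5]
  [477.5 226.5  28.8]]]
```

View pics/b1.png

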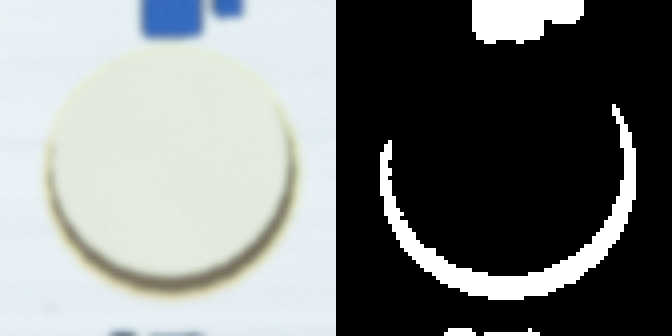

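```bash
cat >> h.py <<'E'
def fitbore(w,cx,cy,R):
    f=cv2.GaussianBlur(w["frame"],(3,3),0).astype(int);d=f[...,2]-f[...,0]  # warm vs bluish plate
    pts=[]
    for a in np.arange(0,2*np.pi,np.pi/90):
        rr=np.arange(R+6,R-8,-.25);xs=cx+rr*np.cos(a);ys=cy+rr*np.sin(a)
        v=cv2.remap(d.astype(np.float32),xs.astype(np.float32)[None],ys.astype(np.float32)[None],cv2.INTER_LINEAR)[0]
        k=np.where(v>-2)[0]
        if len(k) and k[0]>0: pts.append((xs[k[0]],ys[k[0]]))
    pts=np.array(pts,np.float32)
    for _ in range(3):
        e=cv2.fitEllipse(pts);c=np.array(e[0]);r=np.linalg.norm(pts-c,axis=1);pts=pts[abs(r-np.median(r))<1.5]
    return e,len(pts)
E
python3 - <<'E'
from h import *
from rig import *
s=observe();w=snapshot("wrist")
e,n=fitbore(w,334,180.5,31.5);print(e,n)
print("bore",plane(w,*e[0],.102,s))
T=Ro.from_rotvec(s["ee_rot"]).as_matrix()
P=lambda u,v:plane(w,u,v,.102,s)
scr=[(259,113),(406,109.5),(269,248),(400.5,245.5)]
S=[P(*q) for q in scr];print(np.round(S,4),"mean",np.mean(S,0))
f=w["frame"];hh=cv2.cvtColor(f,cv2.COLOR_BGR2HSV)
pv=P(394.5,180.5)-P(273.5,183.5);print("vent->pour",np.degrees(np.arctan2(pv[1],pv[0])),np.linalg.norm(pv))
for a,b in((0,1),(2,3)):
  q=S[b]-S[a];print(np.degrees(np.arctan2(q[1],q[0])),np.linalg.norm(q))
m=(abs(hh[...,0].astype(int)-112)<12)&(hh[...,1]>150)
for sl in((100,155),(215,265)):
  q=np.argwhere(m[sl[0]:sl[1],310:360]);c=q.mean(0);print(c[1]+310,c[0]+sl[0],plane(w,c[1]+310,c[0]+sl[0],.117,s))
cv2.imwrite("pics/m2.png",cv2.resize(f[85:265,235:430],None,fx=3.3,fy=3.3))
E
```

```text
((333.6141052246094, 180.98324584960938), (64.4968032836914, 66.38976287841797), 79.84613037109375) 180
bore [0.57231872 0.35918172 0.102     ]
[[0.5027 0.3195 0.102 ]
 [0.5348 0.4299 0.102 ]
 [0.6124 0.2879 0.102 ]
 [0.6448 0.3979 0.102 ]] mean [0.57368205 0.35881653 0.102     ]
vent->pour 73.89149868568711 0.09979422133042903
73.78769522848823 0.11489664610121886
73.58596681277244 0.11466707351728866
339.0325203252032 126.9560975609756 [0.53089362 0.37558693 0.117     ]
329.4526315789474 235.84421052631578 [0.61161223 0.34307482 0.117     ]
```

View pics/m2.png

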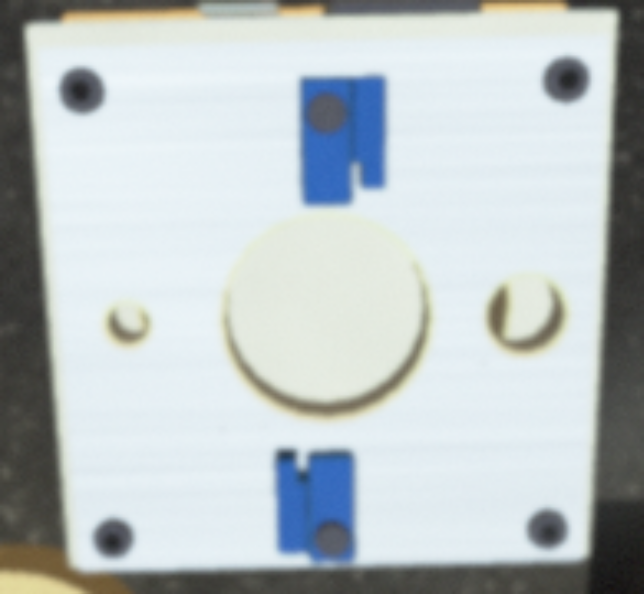

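Request:
step_arm --increments '[[[-4,0,0,0,1],[-4,0,0,0,1],[0,0,0,0,1],[0,0,0,0,1]]]'

```text
clock: 15.58
ee_pos: [0.5567, 0.2711, 0.2394]
ee_rot: [-1.339, -0.981, 0.979]
wrist_force: [-0.3, -0.5, -0.3]
width: 1.004
```

```bash
python3 - <<'E'
from h import *
from rig import *
s=observe();w=snapshot("wrist");cv2.imwrite("pics/m3.png",w["frame"]);print(s["ee_pos"])
z=np.load("m1.npz");s1={"ee_pos":z["p"],"ee_rot":z["r"]}
# predict
p0=np.array([.5725,.359,.102]);T=Ro.from_rotvec(s["ee_rot"]).as_matrix();H=w["hand_eye"];c=np.linalg.inv(H)@np.append(T.T@(p0-s["ee_pos"]),1)
u,v=c[0]/c[2]*w["fx"]+w["cx"],c[1]/c[2]*w["fy"]+w["cy"];print(u,v)
e,n=fitbore(w,u,v,31.5);print(e,n)
print(plane(w,*e[0],.102,s),tri(ray(w,*e[0],s),ray(w,333.6,181,s1)))
E
```

```text
[0.55665176 0.27109533 0.23935469]
428.93887838883444 180.51255201769987
((428.6710510253906, 180.2369384765625), (62.14946746826172, 67.74765014648438), 51.32347106933594) 154
[0.57225338 0.35919276 0.102     ] (array([0.57244411, 0.35958082, 0.10066761]), [np.float64(0.0002209070525463748), np.float64(0.0002209070525464735)])
```

View pics/m3.png

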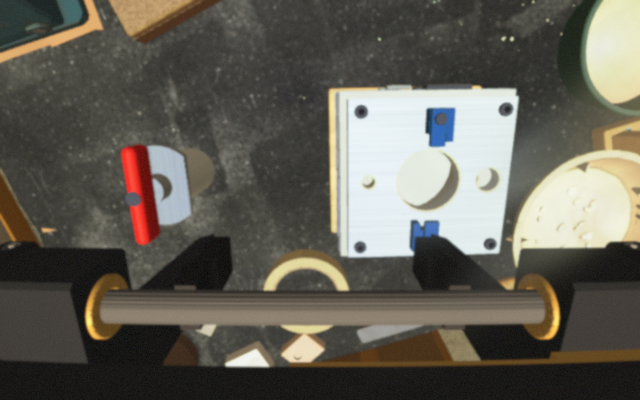

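Request:
step_arm --increments '[[[-4,0,0,0,1],[-4,0,0.1,0,1],[-4,0,0.1,0,1],[-2.6,1,0,0,1],[0,2,0,0,1],[0,2,0,0,1],[0,1.5,0,0,1],[0,0,0,0,1],[0,0,0,0,1]]]'

```text
clock: 16.75
ee_pos: [0.5109, 0.133, 0.1743]
ee_rot: [-1.339, -0.982, 0.981]
wrist_force: [0.8, -0.4, 0.0]
width: 1.003
```

```bash
python3 - <<'E'
from h import *
from rig import *
s=observe();w=snapshot("wrist");cv2.imwrite("pics/g1.png",w["frame"]);print(s["ee_pos"])
T=Ro.from_rotvec(s["ee_rot"]).as_matrix();print(T.T@(np.array([.5108,.1327,.125])-s["ee_pos"]))
E
```

```text
[0.51093125 0.13303228 0.17429558]
[-3.72378623e-04  4.92954232e-02  6.43442210e-05]
```

View pics/g1.png

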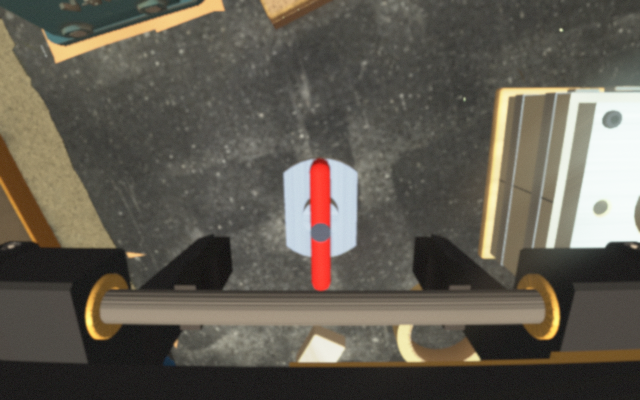

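Request:
step_arm --increments '[[[0,2,0,0,1],[0,2,0,0,1],[0,1.8,0,0,1],[0,0,0,0,0.5],[0,0,0,0,0.5],[0,0,0,0,0.3],[0,0,0,0,0.0],[0,0,0,0,0.0],[0,0,0,0,0.0],[0,0,0,0,0.0],[0,0,0,0,0.0]]]' --force 30

```text
clock: 18.18
ee_pos: [0.5123, 0.133, 0.1176]
ee_rot: [-1.34, -0.984, 0.978]
wrist_force: [0.2, -1.4, -2.0]
width: 0.135
```

Request:
step_arm --increments '[[[0,-1,0,0,0],[0,-2,0,0,0],[0,-2,0,0,0],[0,-2,0,0,0],[0,-2,0,0,0],[0,-2,0,0,0],[0,-2,0,0,0],[0,-1,0,0,0],[0,0,0,0.1546,0],[0,0,0,0.1546,0],[0,0,0,0.1546,0],[0,0,0,0.1546,0],[0,0,0,0.1546,0],[0,0,0,0.1546,0],[0,0,0,0.1546,0],[0,0,0,0.1546,0],[0,0,0,0.1546,0],[0,0,0,0.1546,0]]]'

```text
clock: 20.42
ee_pos: [0.5097, 0.1327, 0.2548]
ee_rot: [-1.559, 0.226, -0.223]
wrist_force: [-0.2, 0.5, -3.9]
width: 0.134
```

```bash
python3 - <<'E'
from h import *
from rig import *
s=observe();w=snapshot("wrist");cv2.imwrite("pics/g2.png",w["frame"]);print(s["ee_pos"],s["joint_positions"])
T=Ro.from_rotvec(s["ee_rot"]).as_matrix();print(T.round(3),T.T@(np.array([.5725,.3592,.26])-s["ee_pos"]))
E
```

```text
[0.50973156 0.13269664 0.25484147] [2.91175927e-02 7.47500545e-02 1.72712353e+00 1.15677302e-06
 1.34171991e+00 3.15225990e-01]
[[ 0.959 -0.002  0.282]
 [-0.282 -0.     0.959]
 [-0.002 -1.    -0.001]] [-0.00371714 -0.005297    0.2350072 ]
```

View pics/g2.png

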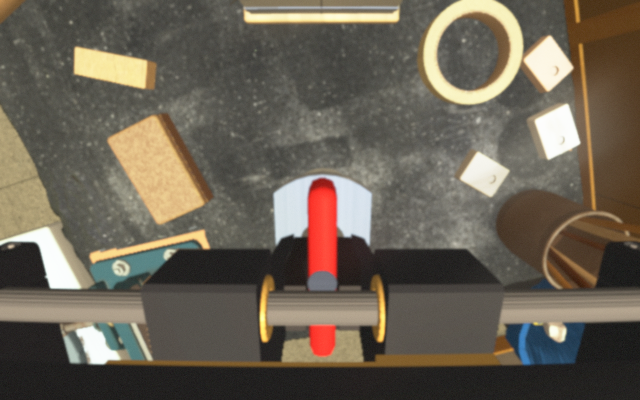

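```bash
python3 - <<'E'
from h import *
from rig import *
for i in range(3): print(observe()["ee_pos"])
w=snapshot("wrist");cv2.imwrite("pics/g3.png",cv2.resize(w["frame"][165:365,265:385],None,fx=3,fy=3))
E
```

```text
[0.50977361 0.13268041 0.25486997]
[0.50977361 0.13268041 0.25486997]
[0.50977361 0.13268041 0.25486997]
```

View pics/g3.png

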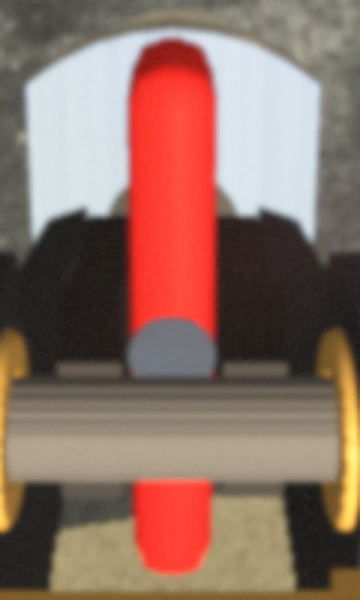

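Request:
step_arm --increments '[[[0,-0.3,4,0,0],[-0.1,-0.3,4,0,0],[-0.1,0,4,0,0],[-0.1,0,4,0,0],[0,0,0,0,0],[0,0,0,0,0]]]'

```text
clock: 21.28
ee_pos: [0.5514, 0.2869, 0.2609]
ee_rot: [-1.561, 0.22, -0.218]
wrist_force: [-0.0, -0.6, -3.0]
width: 0.135
```

```bash
python3 - <<'E'
from h import *
from rig import *
s=observe();w=snapshot("wrist");cv2.imwrite("pics/g4.png",w["frame"]);print(s["ee_pos"],s["wrist_force"])
T=Ro.from_rotvec(s["ee_rot"]).as_matrix();H=w["hand_eye"]
c=np.linalg.inv(H)@np.append(T.T@(np.array([.5725,.3592,.102])-s["ee_pos"]),1)
u,v=c[0]/c[2]*w["fx"]+w["cx"],c[1]/c[2]*w["fy"]+w["cy"];print(u,v)
e,n=fitbore(w,u,v,32);print(e,n);p=plane(w,*e[0],.102,s);print(p,T.T@(p-s["ee_pos"]))
E
```

```text
[0.55136131 0.28685467 0.26089015] [-0.03033171 -0.55603664 -3.01464252]
324.79048216584886 98.40633546918062
((325.5079040527344, 97.9519271850586), (65.17057037353516, 67.69175720214844), 179.91647338867188) 180
[0.57325962 0.35964897 0.102     ] [0.00123315 0.15878026 0.07623603]
```

View pics/g4.png

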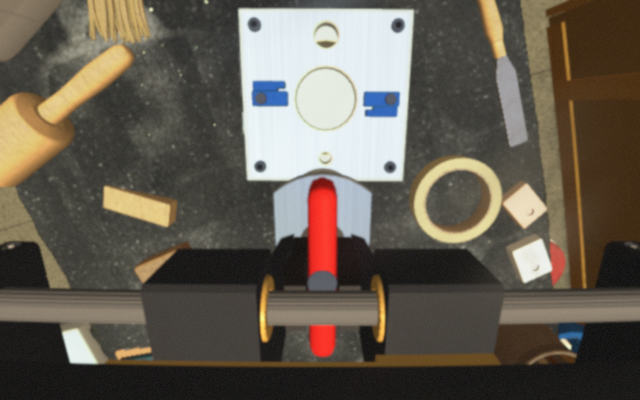

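Request:
step_arm --increments '[[[0.05,0,3,0,0],[0.05,0,3,0,0],[0.06,0,1.74,0,0],[0,1,0,0,0],[0,1,0,0,0],[0,1,0,0,0],[0,0,0,0,0],[0,0,0,0,0]]]'

```text
clock: 22.32
ee_pos: [0.5751, 0.3609, 0.232]
ee_rot: [-1.559, 0.221, -0.221]
wrist_force: [0.3, -0.4, -3.2]
width: 0.134
```

```bash
python3 - <<'E'
from h import *
from rig import *
s=observe();w=snapshot("wrist");cv2.imwrite("pics/g5.png",w["frame"]);print(s["ee_pos"],s["wrist_force"])
d=snapshot("scene");cv2.imwrite("pics/s8.png",cv2.resize(d["frame"][130:270,220:380],None,fx=4,fy=4))
E
```

```text
[0.57506265 0.36091552 0.23195245] [ 0.34585781 -0.44069328 -3.15543411]
```

View pics/g5.png

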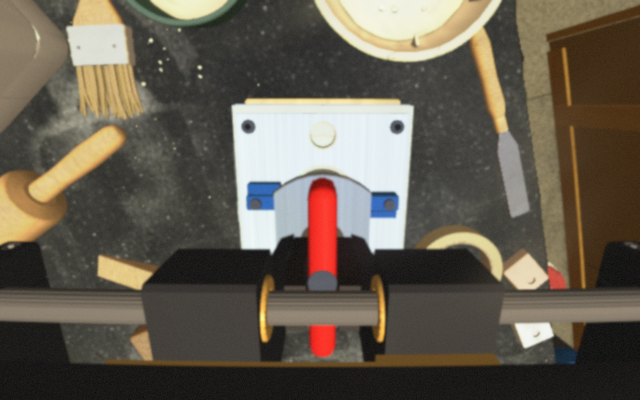

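View pics/s8.png

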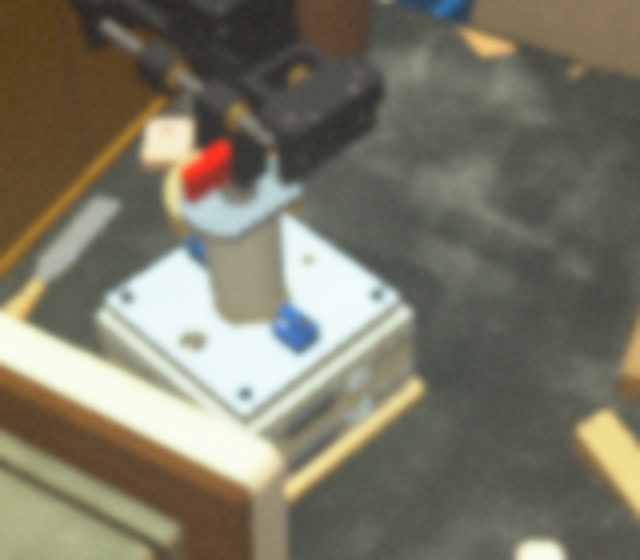

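Request:
step_arm --increments '[[[-0.05,0.5,0,0,0],[0,0.4,0,0,0],[0,0.3,0,0,0],[0,0.3,0,0,0],[0,0.3,0,0,0],[0,0,0,0,0],[0,0,0,0,0]]]'

```text
clock: 23.3
ee_pos: [0.5752, 0.3613, 0.2168]
ee_rot: [-1.559, 0.218, -0.223]
wrist_force: [-3.4, -2.7, 8.9]
width: 0.13
```

Request:
step_arm --increments '[[[-0.08,0,-0.12,0,0],[0,0,0,0,0],[0,0,0,0,0]]]'

```text
clock: 23.68
ee_pos: [0.5745, 0.3605, 0.2163]
ee_rot: [-1.558, 0.218, -0.223]
wrist_force: [-1.6, -1.7, 6.5]
width: 0.132
```

Going the right way; continue.

Request:
step_arm --increments '[[[-0.06,0,-0.1,0,0],[0,0.1,0,0,0],[0,0.1,0,0,0],[0,0,0,0,0],[0,0,0,0,0]]]'

```text
clock: 24.3
ee_pos: [0.5727, 0.3595, 0.2115]
ee_rot: [-1.56, 0.22, -0.221]
wrist_force: [4.0, -1.3, -3.4]
width: 0.132
```

Request:
step_arm --increments '[[[0.06,0.3,0,0,0],[0,0.5,0,0,0],[0,0.5,0,0,0],[0,0,0,0,0],[0,0,0,0,0]]]'

```text
clock: 24.92
ee_pos: [0.5728, 0.3593, 0.1979]
ee_rot: [-1.56, 0.221, -0.22]
wrist_force: [5.0, -0.9, -5.6]
width: 0.131
```

Request:
step_arm --increments '[[[0.08,0.5,0,0,0],[0,0.7,0,0,0],[0,0.7,0,0,0],[0,0,0,0,0],[0,0,0,0,0]]]'

```text
clock: 25.55
ee_pos: [0.5735, 0.3591, 0.1791]
ee_rot: [-1.56, 0.221, -0.22]
wrist_force: [2.0, -0.7, -4.6]
width: 0.13
```

Request:
step_arm --increments '[[[0.03,0.7,0,0,0],[0,0.7,0,0,0],[0,0.7,0,0,0],[0,0.6,0,0,0],[0,0.5,0,0,0],[0,0,0,0,0],[0,0,0,0,0]]]'

```text
clock: 26.42
ee_pos: [0.5739, 0.3591, 0.1475]
ee_rot: [-1.56, 0.221, -0.22]
wrist_force: [0.7, -0.8, -3.8]
width: 0.134
```

Request:
step_arm --increments '[[[0,0.2,0,0,0],[0,0.15,0,0,0],[0,0.1,0,0,0],[0,0,0,0,0],[0,0,0,0,0]]]'

```text
clock: 27.05
ee_pos: [0.5742, 0.3595, 0.1446]
ee_rot: [-1.559, 0.22, -0.221]
wrist_force: [-3.0, -0.2, 5.7]
width: 0.135
```

```bash
python3 - <<'E'
from h import *
from rig import *
s=observe();w=snapshot("wrist");cv2.imwrite("pics/g6.png",w["frame"]);print(s["ee_pos"],s["wrist_force"])
d=snapshot("scene");cv2.imwrite("pics/s9.png",cv2.resize(d["frame"][130:270,220:380],None,fx=4,fy=4))
E
```

```text
[0.574152   0.35948962 0.14456425] [-2.99837547 -0.1985628   5.6870812 ]
```

View pics/g6.png

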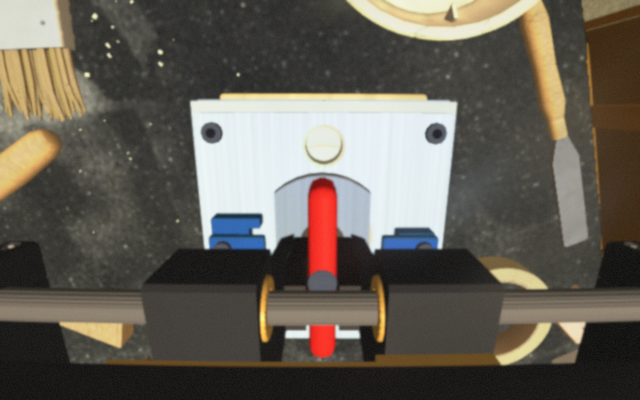

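View pics/s9.png

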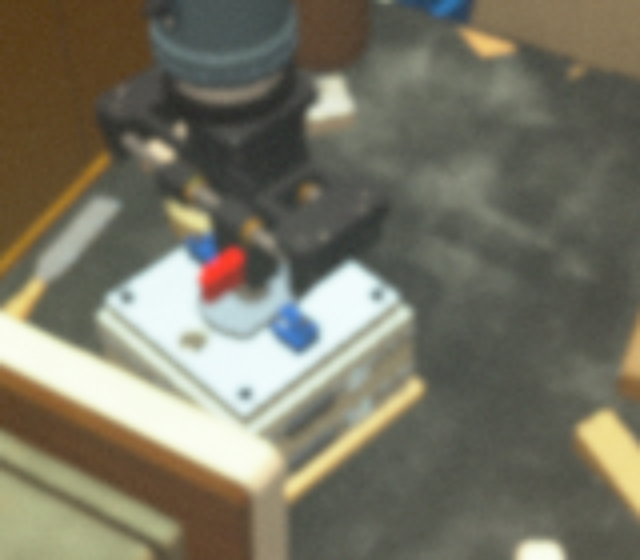

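Request:
step_arm --increments '[[[-0.03,-0.05,0,0.08,0],[0,0,0,0.08,0],[0,0,0,0.08,0],[0,0,0,0.08,0],[0,0,0,0.08,0],[0,0,0,0,0],[0,0,0,0,0]]]'

```text
clock: 28.02
ee_pos: [0.5749, 0.359, 0.1447]
ee_rot: [-1.504, 0.53, -0.534]
wrist_force: [3.9, -3.2, 3.6]
width: 0.13
```

```bash
python3 - <<'E'
from rig import *
s=observe();print(s["ee_pos"],s["wrist_force"],s["wrist_torque"])
E
```

```text
[0.57491458 0.35901212 0.14465507] [ 3.88079374 -3.19399294  3.58997966] [-0.63739036 -0.47577281  0.106864  ]
```

Request:
step_arm --increments '[[[0,0,0,0.08,0],[0,0,0,0.08,0],[0,0,0,0.08,0],[0,0,0,0.08,0],[0,0,0,0.08,0],[0,0,0,0.06,0],[0,0,0,0,0],[0,0,0,0,0]]]'

```text
clock: 29.02
ee_pos: [0.5747, 0.3587, 0.1446]
ee_rot: [-1.382, 0.885, -0.888]
wrist_force: [3.0, -4.1, 4.2]
width: 0.134
```

```bash
python3 - <<'E'
from h import *
from rig import *
s=observe();print(s["ee_pos"],s["wrist_force"],s["wrist_torque"],s["joint_positions"],Ro.from_rotvec(s["ee_rot"]).as_matrix().round(3))
w=snapshot("wrist");cv2.imwrite("pics/g7.png",w["frame"])
E
```

```text
[0.57471749 0.35869077 0.14463641] [ 2.96971578 -4.11597236  4.16444437] [-0.76152428 -0.27727953  0.11950252] [ 3.83755326e-01  5.07702371e-01  1.41415163e+00 -1.35987311e-03
  1.21819885e+00  1.52409226e+00] [[ 0.418  0.002  0.909]
 [-0.909 -0.001  0.418]
 [ 0.001 -1.     0.001]]
```

View pics/g7.png

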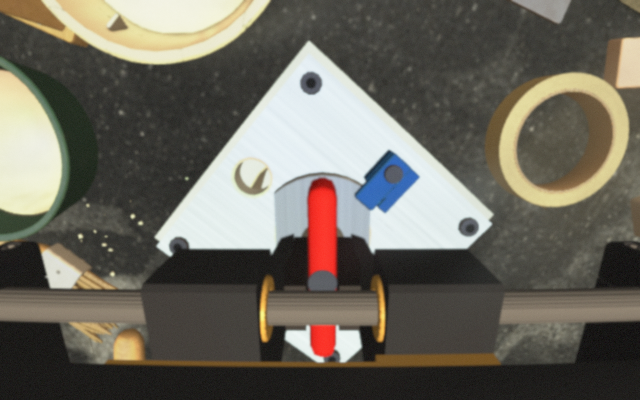

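Request:
step_arm --increments '[[[0,0,0,0.05,0],[0,0,0,0.05,0],[0,0,0,0.03,0],[0,0,0,0,0],[0,0,0,0,0]]]'

```text
clock: 29.7
ee_pos: [0.5748, 0.3585, 0.1446]
ee_rot: [-1.336, 0.983, -0.986]
wrist_force: [3.0, -5.2, 5.5]
width: 0.136
```

```bash
python3 - <<'E'
from h import *
from rig import *
s=observe();T=Ro.from_rotvec(s["ee_rot"]).as_matrix();print(s["ee_pos"],s["wrist_force"],s["wrist_torque"],np.degrees(np.arctan2(T[1,2],T[0,2])))
E
```

```text
[0.57475526 0.3584858  0.14464339] [ 2.96110454 -5.2081469   5.54068115] [-0.90804627 -0.29955593  0.18515855] 17.24697102446363
```

Request:
step_arm --increments '[[[0,0,0,0.04,0],[0,0,0,0.03,0],[0,0,0,0,0],[0,0,0,0,0]]]'

```text
clock: 30.2
ee_pos: [0.5748, 0.3586, 0.1446]
ee_rot: [-1.31, 1.035, -1.039]
wrist_force: [3.1, -5.7, 4.9]
width: 0.138
```

```bash
python3 - <<'E'
from h import *
from rig import *
s=observe();T=Ro.from_rotvec(s["ee_rot"]).as_matrix();print(s["ee_pos"],s["wrist_force"],s["wrist_torque"],np.degrees(np.arctan2(T[1,2],T[0,2])))
E
```

```text
[0.57478571 0.35856164 0.14464003] [ 3.14402453 -5.69907886  4.86780753] [-0.89845622 -0.34219346  0.58206542] 13.291581580587994
```

Request:
step_arm --increments '[[[0,0,0,-0.04,0],[0,0,0,0,0.25],[0,0,0,0,0.4],[0,0,0,0,0.4],[0,0,0,0,0.4],[0,0,0,0,0.4],[0,-0.5,0,0,0.4],[0,-1,0,0,0.4],[0,-2,0,0,0.4],[0,-3,0,0,0.4],[0,-3,0,0,0.4],[0,0,0,0,0.4],[0,0,0,0,0.4]]]'

```text
clock: 31.82
ee_pos: [0.5735, 0.3591, 0.2385]
ee_rot: [-1.325, 1.008, -1.008]
wrist_force: [-0.1, -0.3, -0.2]
width: 0.4
```

```bash
python3 - <<'E'
from h import *
from rig import *
s=observe();w=snapshot("wrist");cv2.imwrite("pics/f1.png",w["frame"]);print(s["ee_pos"],s["wrist_force"])
d=snapshot("scene");cv2.imwrite("pics/sf.png",cv2.resize(d["frame"][130:270,220:380],None,fx=4,fy=4))
a=max(redm(w["frame"]),key=lambda r:r[0][4]);print(a)
P=lambda u,v,z=.102:plane(w,u,v,z,s)
h=cv2.cvtColor(w["frame"],cv2.COLOR_BGR2HSV);m=((h[...,0]<6)|(h[...,0]>174))&(h[...,1]>150)&(h[...,2]>100)
st=a[0];rs=[st[1]+6,st[1]+st[3]-7];q=[]
for r in rs:
  c=np.where(m[r])[0];q.append(P(c.mean(),r,.152))
v=q[0]-q[1];print("handle angle",np.degrees(np.arctan2(v[1],v[0])))
E
```

```text
[0.57354122 0.35911796 0.23851208] [-0.12598075 -0.27766283 -0.17704462]
(array([ 586,    0,   54,   33, 1077], dtype=int32), array([616.69545032,  11.41504178]), ((612.5, 16.0), (32.0, 53.0), 90.0))
handle angle 73.22726092120507
```

View pics/f1.png

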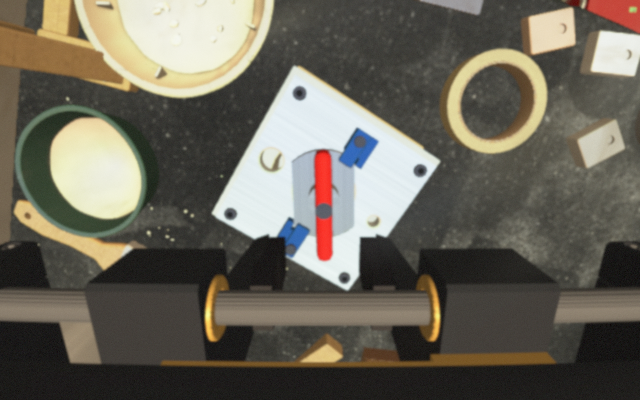

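View pics/sf.png

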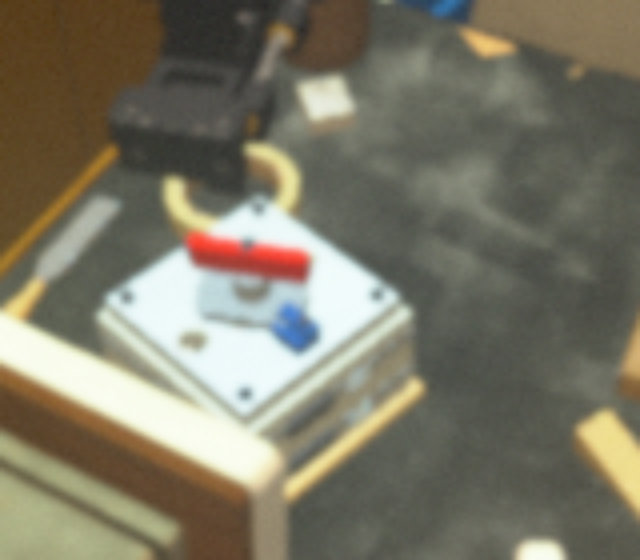

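```bash
python3 - <<'E'
from h import *
from rig import *
s=observe();w=snapshot("wrist")
P=lambda u,v,z=.102:plane(w,u,v,z,s)
h=cv2.cvtColor(w["frame"],cv2.COLOR_BGR2HSV);m=(((h[...,0]<6)|(h[...,0]>174))&(h[...,1]>150)&(h[...,2]>100))
m[:140]=0;m[:,:300]=0;m[:,345:]=0
q=[]
for r in (165,195,225,250):
  c=np.where(m[r])[0];q.append(P(c.mean(),r,.152))
v=q[0]-q[-1];ha=np.degrees(np.arctan2(v[1],v[0]))
pv=P(271,159)-P(373,221);ma=np.degrees(np.arctan2(pv[1],pv[0]))
print("handle",ha,"mould y",ma,"to mould x",ha-(ma-90),np.linalg.norm(pv))
print("plug",P(323,211,.152),"screw mean",np.mean([P(300,93),P(420,170),P(230,213),P(344,278)],0),"pv mid",(P(271,159)+P(373,221))/2)
E
```

```text
handle 16.828185029502926 mould y 73.39753601356497 to mould x 33.43064901593795 0.099444050205271
plug [0.57174415 0.35893255 0.152     ] screw mean [0.57206823 0.35848048 0.102     ] pv mid [0.57321173 0.35894822 0.102     ]
```

Handle sits 33.4° from mould x (at the stop), axis within about 1 mm of the bore, and nothing is touched. Handing in.

```bash
python3 -c "
from rig import *
print(hand_in(),observe()['clock'])"
```

```text
the job is handed in; nothing more can be done
the job is handed in; nothing more can be done
```

The core is seated in the bore and locked under both keepers. I let go of it and handed the job in at about 32 s of the 69 s allowed; the interface gives no verdict.

**What I did:**
- The moves cannot tilt the tool. I gripped the lying core lightly by the two ends of its handle and raised it in an arc, so it pivoted in the pads onto its nose. Then I let go; the pictures showed it standing.
- I re-gripped it across the 12 mm handle, lined the handle up with the mould's y axis and slid it down the bore.
- I turned it clockwise until the torque jumped from 0.19 to 0.58 N m, then released it and raised the gripper clear.

**Last checks:**

| Check | Result |
|---|---|
| Handle angle from mould x | 33.4° (stop at about 33°, limit 42°) |
| Core axis from bore axis | about 1 mm or less in the last picture (up to 1.5 mm against the vent and pour hole midpoint) |
| Seating height | the tool stopped at the height expected for a seated flange, and the vertical force reversed |
| Robot contact | wrist force near zero after release |

I did not measure the bystanders' positions afterwards, but nothing touched them and they look unmoved in the pictures.

**What disagreed:**
- Handle height from the first top and wrist views came out at 55 mm, against about 31 mm expected. A closer wrist pair gave 39 mm. I went with the stated height, which the handle's apparent size supported.
- My first aim at the bore was about 2 mm off. The nose caught on its chamfer with about 11 N, and I corrected from the side forces before it dropped in.

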